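Put the finger planes back in their fitted tray

ROBOT

A 7-joint arm with a two-finger parallel gripper is mounted at the origin on the work surface. World frame = base frame: x ahead of the robot, y to its left, z up, the work surface at z = 0. Lengths are in m, angles in rad, forces in N, time in s.
With the tool pointing down it reaches from about 0.425 to 0.875 m from the base axis. Payload 9.9 kg.
Tool frame: the origin (TCP) lies on the centre line of the jaws, within the pads' length; the fingertips stand 14 mm ahead of it and the grasp point (between the pads) lies 5 mm behind it (bot.tip_reach is the distance from the TCP to the fingertips, in m); z points along the fingers, y is the line along which they close (so a half turn about z gives the same grasp; the last joint's range is limited). The gripper opens to 85 mm and grips with 20 to 120 N. Pads are 22 mm wide; open, the fingers measure 114 mm over their backs; the gripper's body (76 mm by 85 mm) begins 54 mm behind the grasp point. The pads swing forward as they close: fully open they stand 13 mm farther back than shut.
Start: joints at [1.17, 0.576, 0.025, 1.437, -0.015, 1.129, -0.057], TCP at [0.21, -0.641, 0.245] pointing down, gripper open.
Joint ranges: [-2.76, 2.76], [-0.34, 2.15], [-1.52, 1.57], [0.19, 2.46], [-1.09, 4.23], [0.17, 1.99], [-2.82, 2.82]. Speed limits (rad/s): [2.22, 2.22, 3.01, 3.01, 3.14, 3.14, 3.14].

INTERFACE

Orientations are given as a unit quaternion [x, y, z, w].
In Python, from cell import bot, hand, solver, cams, ticket, current_time, current_joint_positions, current_joint_vel, current_joint_torque, current_eef_pos, current_tcp_rot, current_force, current_wrist_torque, current_width, current_grasp_force gives the robot as it stands. The module is installed in compiled form; this text tells all that it offers. Calls block until the motion is done:
- bot.move_to(position, orientation): joint-space move of the TCP to a pose.
- bot.move_straight(position, ori=None, max_speed=0.15): straight line of the TCP; ori=None keeps the orientation; max_speed is the mean speed in m/s.
- bot.set_joints(angles): joint-space move.
- hand.gripper_to(opening, force=None): finger opening in m; force is the grip in N (None keeps the last); returns when the fingers have stopped.
- bot.pause(seconds).
- solver.solve_ik(position, orientation): joint angles nearest the present ones, or None.
- cams.get_image(name): name is "side" or "top"; returns (picture, depth): 420x560x3 uint8, red, green, blue; 420x560 float32, m along the optical axis (not along the pixel's ray), 0 where there is no reading.
- cams.get_calibration(name): a dict with "vfov" (degrees; the focal length in pixels is half the picture's height over the tangent of half this angle, whatever the lens; pixels are square), "cx", "cy" (the principal point, pixels), "dist_coeffs" ([k1, k2, p1, p2, k3] as OpenCV has them; the pictures are not rectified), "extrinsics" (4x4, takes a point from camera to world coordinates). Camera axes: x right, y down, z forward; pixel columns grow to the right and rows downward; lengths in m; the calibration is good to about 2 mm. A picture is of the moment at which its call begins. get_calibration takes no time and is no camera call.
A pose or a line that the arm cannot do raises bot.IKError and nothing moves.
- ticket.close_job(): hands the job in; it is judged then, once.
Readings, each from a call of its own:
- current_time(): time.
- current_joint_positions(): joint angles.
- current_joint_vel(): joint speeds.
- current_joint_torque(): joint torques, N m.
- current_eef_pos(): TCP position.
- current_tcp_rot(): TCP orientation.
- current_force(): force on the tool from outside, world axes, zero at the start.
- current_wrist_torque(): the same for the moment, N m.
- current_width(): finger opening in m.
- current_grasp_force(): force on a finger pad.
Only numpy, scipy, OpenCV 4.12 (cv2) and the standard library are available. Lean on these libraries where they do the work, as an engineer would, in place of code of your own. Each camera call takes 0.05 s, during which the arm holds its last target. There are 200 camera calls.

TASK

Clear the luthier's bench of the four brass finger planes (the ones with a steel iron in them): set each one down flat, without dropping it, in the cork recess of the tray cut to its own length and shape, either end forward. The two plain brass gluing weights with knobs do not belong to the set: leave them where they lie.

Things in the scene. Friction and masses are not known exactly. Their poses are not given: they have to be found in the camera images.
- plane_long_square_c (a point): Long square-ended finger plane: brass body 88 long (x), 30 wide (y), 28 mm high (z up), flat parallel cheeks over its whole length; on its dark wood top, mid-length, a slanting steel iron and pale wedge, narrower than the body, up to 17 mm above the brass. This point: centre of the brass body, 14 mm above its sole. Loose, flat on the bench, any yaw, 0.15 to 0.55 kg.
- plane_short_square_c (a point): Short square-ended finger plane: brass body 56 long (x), 30 wide (y), 28 mm high (z up), flat parallel cheeks over its whole length; on its dark wood top, mid-length, a slanting steel iron and pale wedge, narrower than the body, up to 17 mm above the brass. This point: centre of the brass body, 14 mm above its sole. Loose, flat on the bench, any yaw, 0.15 to 0.55 kg.
- plane_long_round_c (a point): Long round-ended finger plane: brass body 88 long (x), 38 wide (y), 28 mm high (z up), flat parallel cheeks over the middle 50 mm, then a half-round end of radius 19 mm; on its dark wood top, mid-length, a slanting steel iron and pale wedge, narrower than the body, up to 17 mm above the brass. This point: centre of the brass body, 14 mm above its sole. Loose, flat on the bench, any yaw, 0.15 to 0.55 kg.
- plane_short_round_c (a point): Short round-ended finger plane: brass body 60 long (x), 38 wide (y), 28 mm high (z up), flat parallel cheeks over the middle 22 mm, then a half-round end of radius 19 mm; on its dark wood top, mid-length, a slanting steel iron and pale wedge, narrower than the body, up to 17 mm above the brass. This point: centre of the brass body, 14 mm above its sole. Loose, flat on the bench, any yaw, 0.15 to 0.55 kg.
- recess_long_square_floor (a point): Recess for the long square-ended plane: 102 x 44 mm, straight ends, 4 mm deep, in a fixed cork insert 114 x 86 mm, top 13 mm above the bench. This point: centre of the recess floor, 9 mm above the bench; x along its length, z up. The seated plane's centre is 14 mm above it. The four inserts, in any order, fill one fixed dark wooden tray two by two; its rim is 8 mm thick, 15 mm above the bench.
- recess_short_square_floor (a point): Recess for the short square-ended plane: 70 x 44 mm, straight ends, 4 mm deep, in a fixed cork insert 114 x 86 mm, top 13 mm above the bench. This point: centre of the recess floor, 9 mm above the bench; x along its length, z up. The seated plane's centre is 14 mm above it. The four inserts, in any order, fill one fixed dark wooden tray two by two; its rim is 8 mm thick, 15 mm above the bench.
- recess_long_round_floor (a point): Recess for the long round-ended plane: 102 x 52 mm, half-round ends, 4 mm deep, in a fixed cork insert 114 x 86 mm, top 13 mm above the bench. This point: centre of the recess floor, 9 mm above the bench; x along its length, z up. The seated plane's centre is 14 mm above it. Fingertips 8 mm or more above the plane's sole clear the cork and the tray's rim (15 mm above the bench).
- recess_short_round_floor (a point): Recess for the short round-ended plane: 74 x 52 mm, half-round ends, 4 mm deep, in a fixed cork insert 114 x 86 mm, top 13 mm above the bench. This point: centre of the recess floor, 9 mm above the bench; x along its length, z up. The seated plane's centre is 14 mm above it. Fingertips 8 mm or more above the plane's sole clear the cork and the tray's rim (15 mm above the bench).
- weight_square_c (a point): Look-alike, not of the set: square-ended brass gluing weight, 88 x 30 x 28 mm like the long square-ended plane, but its plain top bears a round brass knob (19 mm across, 18 mm tall), no iron, no wood. This point: centre of the block, 14 mm above its underside; x along its length. Loose, 0.4 to 0.8 kg; stays where it lies.
- weight_round_c (a point): Look-alike, not of the set: round-ended brass gluing weight, 60 x 38 x 28 mm like the short round-ended plane, but its plain top bears a round brass knob (19 mm across, 18 mm tall), no iron, no wood. This point: centre of the block, 14 mm above its underside; x along its length. Loose, 0.3 to 0.65 kg; stays where it lies.

How it is judged:
At the end, for the whole second after the job is handed in: Each of the four planes lies flat (within 0.05 rad), fully down on the floor of its own recess (plan distance of the centres under 12 mm, lengthwise in the recess, either way round), released and at rest; both gluing weights are within 20 mm of where they lay at the start (horizontal distance between plane_long_square_c and recess_long_square_floor below 0.012 m and z of plane_long_square_c in the frame of recess_long_square_floor below 0.0155 m and angle between each of plane_long_square_c, plane_short_square_c, plane_long_round_c, plane_short_round_c's own z axis and vertical below 0.05 rad and angle between the x axis of plane_long_square_c and the x axis of recess_long_square_floor, either way round below 0.5 rad and linear speed of each of plane_long_square, plane_short_square, plane_long_round, plane_short_round below 0.02 m/s and horizontal distance between plane_short_square_c and recess_short_square_floor below 0.012 m and z of plane_short_square_c in the frame of recess_short_square_floor below 0.0155 m and angle between the x axis of plane_short_square_c and the x axis of recess_short_square_floor, either way round below 0.5 rad and horizontal distance between plane_long_round_c and recess_long_round_floor below 0.012 m and z of plane_long_round_c in the frame of recess_long_round_floor below 0.0155 m and angle between the x axis of plane_long_round_c and the x axis of recess_long_round_floor, either way round below 0.5 rad and horizontal distance between plane_short_round_c and recess_short_round_floor below 0.012 m and z of plane_short_round_c in the frame of recess_short_round_floor below 0.0155 m and angle between the x axis of plane_short_round_c and the x axis of recess_short_round_floor, either way round below 0.5 rad and distance of each of weight_square_c, weight_round_c from where it was at the start of the episode below 0.02 m); the robot touches nothing.
It fails at once if a plane is dropped (falls free for more than about 25 mm) ((contact force between plane_long_square and the fingers below 0.1 N and linear speed of plane_long_square above 0.7 m/s) or (contact force between plane_short_square and the fingers below 0.1 N and linear speed of plane_short_square above 0.7 m/s) or (contact force between plane_long_round and the fingers below 0.1 N and linear speed of plane_long_round above 0.7 m/s) or (contact force between plane_short_round and the fingers below 0.1 N and linear speed of plane_short_round above 0.7 m/s)).
It fails at once if a gluing weight is moved more than 20 mm from where it lay (distance of any of weight_square_c, weight_round_c from where it was at the start of the episode above 0.02 m).
It also fails if it takes over 99 s, if anything falls off the work surface, if the arm or the gripper's body presses on something with over 40 N, if the wrist force passes 120 N, or if a joint passes its speed limit or range.

## Working session

There is one attempt and no reset: what is moved stays moved. The work goes in short steps, each a Python script; the robot and the scene stay as the last script left them, time stands still between calls to the robot, and variables do not carry over. Pictures are saved under pics/ and viewed, at most 14 in all, crops included, and the job is handed in when it is done.

```bash
mkdir -p pics; ls
python3 - <<'E'
from cell import *
import cv2,numpy as np
for n in("top","side"):
    p,d=cams.get_image(n); cv2.imwrite(f"pics/{n}0.png",p[:,:,::-1]); np.savez(f"{n}0.npz",p=p,d=d)
    c=cams.get_calibration(n);print(n,c,(d>0).mean())
print(current_time(),current_joint_positions(),current_tcp_rot(),bot.tip_reach,current_width())
E
```

```text
pics
top {'vfov': 45.13541733656014, 'cx': 275.85781655280147, 'cy': 215.98931183628136, 'dist_coeffs': array([0.05825094, 0.        , 0.        , 0.        , 0.        ]), 'extrinsics': array([[-0.02727825, -0.99586736,  0.08662616,  0.44155068],
       [-0.9991803 ,  0.0297564 ,  0.02744604,  0.00222282],
       [-0.0299103 , -0.08580647, -0.99586275,  1.24266375],
       [ 0.        ,  0.        ,  0.        ,  1.        ]])} 0.9961734693877551
side {'vfov': 44.70346233847101, 'cx': 287.9561272173592, 'cy': 207.1903067480673, 'dist_coeffs': array([-0.04060534,  0.        ,  0.        ,  0.        ,  0.        ]), 'extrinsics': array([[-0.85297391, -0.39791414,  0.33778668,  0.10539577],
       [-0.52185394,  0.63750279, -0.56679685,  0.68798863],
       [ 0.01019653, -0.65973823, -0.75142631,  0.97795357],
       [ 0.        ,  0.        ,  0.        ,  1.        ]])} 0.9959481292517007
0.1 [ 1.17018132  0.57649317  0.02484597  1.43782894 -0.01498277  1.12896598
 -0.05652033] [ 9.87477836e-01  1.57755993e-01 -1.65047603e-04 -7.37172447e-04] 0.014 0.08531435572944511
```

View pics/top0.png

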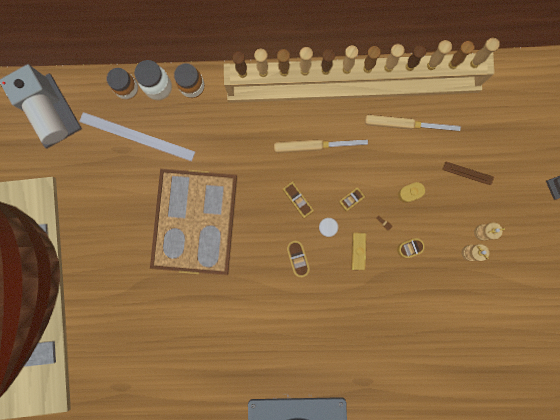

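View pics/side0.png

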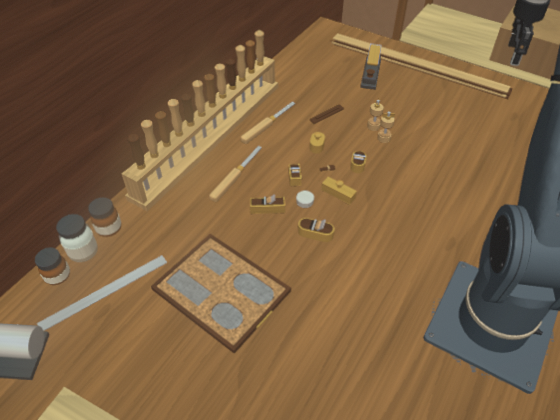

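The top view shows, as (col, row):

| Item | Pixel |
|---|---|
| Long square plane | (298,200) |
| Short square plane | (352,199) |
| Long round plane | (299,259) |
| Short round plane | (412,249) |
| Square weight | (359,251) |
| Round weight | (413,191) |
| Long square recess | (179,195) |
| Short square recess | (214,198) |
| Long round recess | (209,245) |
| Short round recess | (174,243) |

The white disc at (328,227) and a small wooden piece at (384,222) are clutter. The side view agrees with this layout.

```bash
cat > h.py <<'E'
import cv2,numpy as np
from cell import *
def cal(n):
    c=cams.get_calibration(n); f=210/np.tan(np.radians(c["vfov"]/2))
    return np.array([[f,0,c["cx"]],[0,f,c["cy"]],[0,0,1]]),c["dist_coeffs"],c["extrinsics"]
def rays(n,uv):
    K,D,E=cal(n); q=cv2.undistortPoints(np.asarray(uv,float).reshape(-1,1,2),K,D)[:,0]
    return np.c_[q,np.ones(len(q))]@E[:3,:3].T,E[:3,3]
def cast(n,uv,z):
    r,o=rays(n,uv); return o+r*((z-o[2])/r[:,2])[:,None]
def cloud(n,d):
    v,u=np.mgrid[:420,:560]; r,o=rays(n,np.c_[u.ravel(),v.ravel()])
    P=o+r*d.reshape(-1,1); P[d.ravel()==0]=np.nan
    return P.reshape(420,560,3)
def rect(xy):  # centre mm, (long,short) mm, yaw of long axis deg
    (c,s,a)=cv2.minAreaRect((xy*1000).astype(np.float32))
    if s[0]<s[1]: s=s[::-1]; a+=90
    return np.array(c),np.array(s),(a+90)%180-90
def blobs(m,amin=30):
    k,l,st,ce=cv2.connectedComponentsWithStats(m.astype(np.uint8))
    return [l==i for i in range(1,k) if st[i,4]>=amin]
E
python3 - <<'E'
from h import *
for n,roi in(("top",(slice(110,300),slice(140,520))),("side",(slice(90,360),slice(140,440)))):
    f=np.load(n+"0.npz");p,d=f["p"],f["d"];P=cloud(n,d)
    R=np.zeros((420,560),bool);R[roi]=1
    z=P[...,2]
    print(n,"bench z",np.nanmedian(z[R]),np.nanstd(z[R&(z<.008)&(z>-.008)]))
    def show(tag,m,h):
        v,u=np.nonzero(m)
        c,s,a=rect(cast(n,np.c_[u,v],h)[:,:2])
        q=rect(P[m][:,:2]); print(tag,"px",u.mean().round(),v.mean().round(),"cast",c.round(1),(s+2).round(1),round(a,1),"depth",q[0].round(1),q[1].round(1),round(q[2],1),"z95 %.3f med %.3f"%(np.nanpercentile(z[m],95),np.nanmedian(z[m])),len(u))
    for m in blobs(R&(z>.020)&(z<.06),20): show("hi",m,.028)
    q=p.astype(int); hsv=cv2.cvtColor(p,cv2.COLOR_RGB2HSV)
    tb=blobs(R&(z>.006)&(z<.02)&(hsv[...,1]<70),100)
    for m in tb: show("recess",m,.009)
    for m in blobs(R&(z>.005)&(z<.02),600): show("tray",m,.015)
    for m in blobs(R&(z>.004)&(z<.02)&(np.arange(560)[None]>(280 if n=="top" else 9999)),15): show("low",m,.01)
E
```

```text
top bench z 0.0017315831346114141 0.002490311517435006
hi px 392.0 121.0 cast [ 768.7 -254. ] [132.7  25.1] 82.1 depth [ 770.9 -255.4] [131.2  23.4] 82.2 z95 0.027 med 0.023 367
hi px 298.0 145.0 cast [718.9 -22.7] [119.   25.7] -88.3 depth [720.4 -22.8] [117.6  24.2] -88.2 z95 0.027 med 0.023 373
hi px 297.0 199.0 cast [586.9 -17.6] [90.3 32.2] 34.0 depth [587.4 -17.5] [88.4 30.2] 34.2 z95 0.042 med 0.031 453
hi px 412.0 191.0 cast [ 596.7 -291.7] [62.9 39.7] -69.8 depth [ 597.3 -292.5] [60.1 38. ] -70.2 z95 0.046 med 0.030 358
hi px 352.0 198.0 cast [ 584.8 -147.2] [60.9 33.1] -55.7 depth [ 585.3 -147.7] [58.  31.1] -55.9 z95 0.042 med 0.031 309
hi px 327.0 227.0 cast [517.4 -88.5] [42.2 41.5] 35.2 depth [517.8 -88.9] [40.4 39.9] 35.1 z95 0.024 med 0.021 108
hi px 481.0 233.0 cast [ 493.5 -446.7] [37.5 24.7] 4.3 depth [ 493.5 -448.1] [35.6 21.4] 8.8 z95 0.058 med 0.024 86
hi px 359.0 251.0 cast [ 457.  -159.2] [89.6 35. ] -4.4 depth [ 457.  -159.7] [87.7 33.1] -4.6 z95 0.046 med 0.029 508
hi px 411.0 248.0 cast [ 461.1 -282.8] [61.6 39.8] -73.0 depth [ 461.4 -283.4] [59.3 37.7] -72
[... 4561 characters left out ...]
.7] [103.5  45. ] -6.5 depth [604.9 276.4] [102.7  45.3] -6.7 z95 0.014 med 0.010 739
recess px 253.0 288.0 cast [483.  201.8] [101.9  52.8] -5.8 depth [481.4 202.9] [99.4 53.3] -3.8 z95 0.013 med 0.009 763
recess px 227.0 315.0 cast [491.4 287.6] [72.9 52.9] -7.2 depth [490.9 289.5] [73.3 52.4] -6.5 z95 0.014 med 0.011 604
recess px 434.0 329.0 cast [111.8  74.3] [106.4  33. ] -69.4 depth [110.9  74.6] [104.3  30.9] -70.9 z95 0.015 med 0.012 391
tray px 202.0 149.0 cast [ 868.6 -137.3] [591.7  81.8] -89.6 depth [ 870.8 -144.6] [594.6  71.9] -89.7 z95 0.020 med 0.018 1424
tray px 221.0 291.0 cast [539.8 242.2] [256.1 195.3] -6.8 depth [541.6 240.2] [252.2 192.2] -6.8 z95 0.017 med 0.013 8421
```

The two views agree to about 2 mm, and the sizes match the given ones. I'm starting with the short round plane.

```bash
cat >> h.py <<'E'
PL=dict(LS=(587.2,-17,34),SS=(585,-147,-55.6),LR=(444,-12.5,15),SR=(461.5,-282.5,-72))
RC=dict(LS=(604.5,275.8,-6.7),SS=(595,189.5,-6.7),LR=(481.8,202.3,-6.7),SR=(490.5,288.7,-6.7))
W=dict(LS=.030,SS=.030,LR=.038,SR=.038)
def pose(p,z):
    pos=[p[0]/1000,p[1]/1000,z]; best=None; q0=current_joint_positions()
    for k in(0,180):
        a=np.radians(p[2]+k)/2; q=[np.cos(a),np.sin(a),0,0]; j=solver.solve_ik(pos,q)
        if j is not None:
            c=np.abs(np.array(j)-q0).max()+(10 if abs(j[6])>2.6 else 0)
            if best is None or c<best[0]: best=(c,q)
    return pos,best[1]
def at(pos,z): return [pos[0],pos[1],z]
def carry(k,pick=None,place=None):
    w=W[k]+.022; H=.13
    pos,q=pose(pick or PL[k],H+.03); bot.move_to(pos,q); hand.gripper_to(w,60)
    bot.move_straight(at(pos,.04),max_speed=.15); bot.move_straight(at(pos,.0225),max_speed=.06)
    hand.gripper_to(W[k]-.012,60); bot.pause(.2)
    print(k,"grip",current_width(),current_grasp_force(),current_eef_pos().round(4))
    bot.move_straight(at(pos,H),max_speed=.15)
    print("lifted",current_width(),current_grasp_force(),current_force().round(2))
    if abs(current_width()-W[k])>.005: print("BAD GRIP"); return False
    pos,q=pose(place or RC[k],H); bot.move_to(pos,q)
    bot.move_straight(at(pos,.045),max_speed=.15); f0=current_force()[2]
    for z in np.arange(.036,.0299,-.001):
        bot.move_straight(at(pos,z),max_speed=.03); df=current_force()[2]-f0
        if df>3: break
    print("down",round(z,4),round(df,2),current_eef_pos().round(4),current_width())
    hand.gripper_to(w); bot.pause(.1)
    bot.move_straight(at(pos,H),max_speed=.2)
    print("t",current_time()); return True
def snap(n,name,sl=None,s=1):
    p,d=cams.get_image(n); o=p[sl] if sl else p
    cv2.imwrite(f"pics/{name}.png",cv2.resize(o,None,fx=s,fy=s,interpolation=cv2.INTER_CUBIC)[:,:,::-1]); return p,d
E
python3 - <<'E'
from h import *
carry("SR"); snap("top","t1",(slice(150,290),slice(140,440)),2.6)
E
```

```text
SR grip 0.036830240046660793 61.14889707416296 [ 0.4617 -0.2825  0.0229]
lifted 0.036839876459279566 60.29964689165354 [-0.36  0.18 -3.12]
down 0.031 13.92 [0.4906 0.2888 0.032 ] 0.03691812367955683
t 10.475
```

View pics/t1.png

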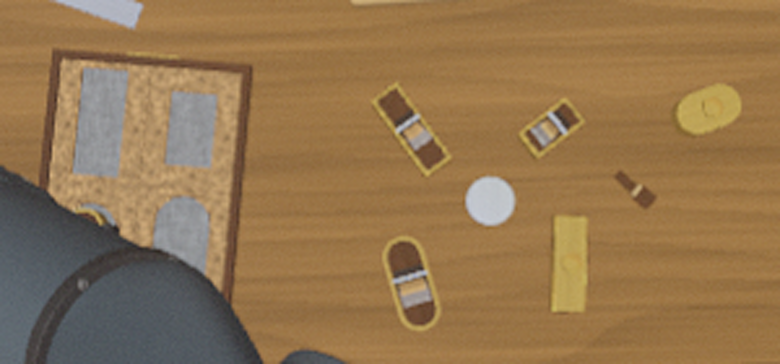

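The short round plane is out of its start spot; the arm hides its recess. It went down with contact at the expected height, and nothing else has moved. I'm carrying the other three.

Run:
```python
from h import *
for k in("SS","LS","LR"):
    if not carry(k): break
else:
    pos,q=pose((480,-80,0),.25); bot.move_to(pos,q)
for n in("top","side"):
    p,d=snap(n,n+"2",None,1); np.savez(n+"2.npz",p=p,d=d)
print(current_time())
p=np.load("top2.npz")["p"]; cv2.imwrite("pics/c2.png",cv2.resize(p[150:290,130:270],None,fx=4,fy=4)[:,:,::-1])
for n,r in(("top",(slice(165,280),slice(148,242))),("side",(slice(225,355),slice(145,295)))):
    d=np.load(n+"2.npz")["d"];P=cloud(n,d);z=P[...,2];R=np.zeros(z.shape,bool);R[r]=1
    for m in blobs(R&(z>.027)&(z<.07),30):
        v,u=np.nonzero(m);c,s,a=rect(cast(n,np.c_[u,v],.037)[:,:2]);e=rect(P[m][:,:2])
        print(n,c.round(1),s.round(1),round(a,1),e[0].round(1),e[1].round(1),"z %.4f"%np.median(z[m]))
```

```text
SS grip 0.028809210386447882 60.6952965259552 [ 0.5852 -0.147   0.0229]
lifted 0.028874904448918767 59.79365408420563 [-0.2   0.38 -2.69]
down 0.031 11.95 [0.595  0.1895 0.0319] 0.02842068364736385
t 19.9833
LS grip 0.028162623206859392 60.80108642578125 [ 0.5875 -0.0169  0.0229]
lifted 0.028774336285136908 59.575982093811035 [-0.01  1.18 -4.86]
down 0.031 7.68 [0.6046 0.2759 0.032 ] 0.028796245184614207
t 28.5083
LR grip 0.03674224759241828 60.315696001052856 [ 0.4442 -0.0126  0.0231]
lifted 0.03677381451545027 60.3306519985199 [ 0.37 -1.07 -3.57]
down 0.032 3.62 [0.4819 0.2024 0.0322] 0.03697860522805446
t 36.9417
38.2167
top [603.9 274.3] [88.2 32.5] -6.2 [604.1 274.8] [87.8 30.9] z 0.0396
top [596.  188.8] [56.5 31.3] -6.2 [596.3 189.2] [56.2 30.3] z 0.0402
top [479.6 202. ] [86.5 39.1] -6.5 [479.7 202.5] [86.7 38.5] z 0.0404
top [491.2 287.5] [58.1 39.7] -6.3 [491.4 288.3] [57.5 39.5] z 0.0407
side [591.4 192.8] [60.6 35.6] -4.9 [593.4 190.4] [58.4 32.9] z 0.0383
side [601.1 278.9] [92.6 33. ] -7.1 [601.6 276.9] [92.  30.6] z 0.0388
side [480.2 205.6] [89.5 42.9] -7.4 [480.9 204.7] [88.6 38.8] z 0.0388
side [490.3 290.5] [63.4 40.9] -5.1 [491.4 290. ] [59.9 39.1] z 0.0402
```

View pics/c2.png

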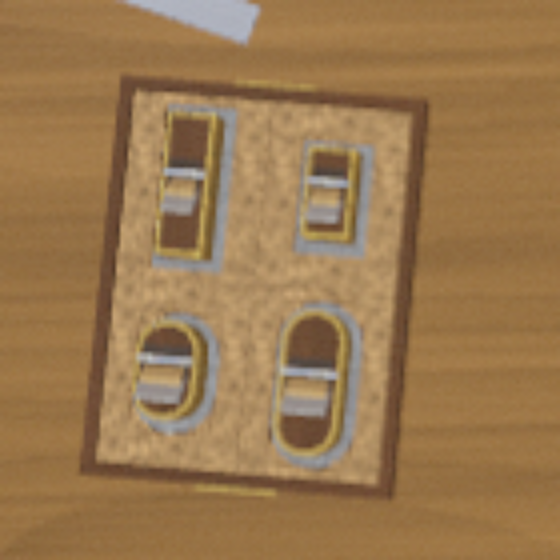

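View pics/side2.png

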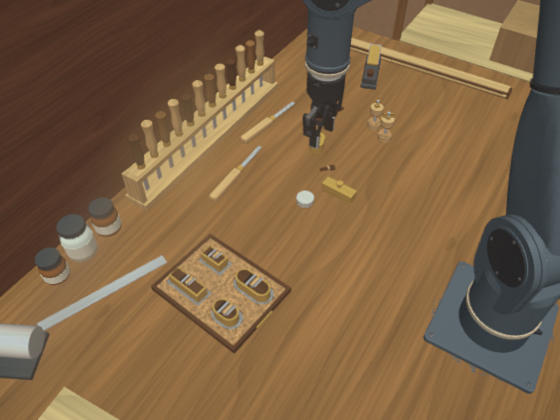

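All four planes sit in their own recesses. In both views they are within about 4 mm of centre, about 1° in yaw by the top view, and at seated height: the top-view median is 0.040, which is the 0.031 measured on the bench plus the 9 mm floor. In the side view the square weight is unmoved at (339,188), and the round weight, partly behind the gripper, was never approached.

```bash
python3 -c "
from cell import *
bot.pause(.5); print(ticket.close_job())"
```

```text
the job is handed in; nothing more can be done
None
```

All four finger planes are set down flat in their own recesses, both gluing weights were left alone, and the job was handed in at about 39 s of the 99 s allowed; no verdict came back.

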